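# Test, reset and lift out a residual-current breaker

### The arm

A 6-joint arm with a two-finger parallel gripper is mounted at the origin on the work surface. World frame = base frame: x ahead of the robot, y to its left, z up, the work surface at z = 0. Lengths are in mm, angles in rad, forces in N, time in s.
With the tool pointing down it reaches from about 375 to 975 mm from the base axis. Payload 3.8 kg.
Tool frame: the origin (TCP) lies between the finger pads; the fingertips stand 25 mm ahead of it and the grasp point (between the pads) lies 6 mm ahead of it; z points along the fingers, y is the line along which they close (so a half turn about z gives the same grasp; the last joint's range is limited). The gripper opens to 88 mm and grips with 3 to 60 N. Pads are 18 mm wide; open, the fingers measure 123 mm over their backs; the gripper's body (75 mm by 187 mm) begins 45 mm behind the grasp point.
Start: joints at [-1.255, 0.264, 1.604, -0, 1.274, -0.037], TCP at [233.225, -633.423, 228.906] pointing down, gripper open.
Joint ranges: [-2.63, 2.63], [-0.94, 2.18], [0.31, 2.57], [-1.31, 4.45], [0, 2.66], [-2.55, 2.55]. Speed limits (rad/s): [2.57, 2.57, 3.14, 3.14, 3.14, 3.14].

### API

Orientations are given as a 3x3 rotation matrix whose columns are the frame's x, y, z axes.
In Python, from bench import read_state, grab_frame, hand_in, trace gives the robot as it stands.
- The arm moves only by the tool drive_tool, never from a script. Its argument "deltas" is a list of rows, each a list of 7 numbers: the turn, a rotation vector about the world's x, y, z in rad, then the shift along the world's x, y, z in cm, then the finger opening in cm, from 0 to 8.81. In form: [[rx, ry, rz, tx, ty, tz, claw], ...]. A call has exactly 5 rows; each row shifts and turns the commanded pose from where the row before left it; what a row does not reach is not made up. A row lasts 1/8 s, in which the tool goes at most 62.5 mm and 10.7 degrees, less where a joint would pass 70% of its speed; a pose out of reach is approached as far as the arm can. A call with a gripper value outside its range is refused whole. The fingers move at their own pace and stop on an object; "squeeze" is the grip in N (left out, the last holds). Time passes only in rows, so rows that do not move let the fingers close, or fill a call up. It gives the time, the measured TCP pose, the force, the opening and the grip force at its end, in the units of the state.
- read_state(): the state, without advancing time (a new reading comes with each control period).
- grab_frame(name): name is "scene" or "top"; returns a dict with "image" (384x512x3 uint8, red, green, blue), "mtx" (3x3 intrinsics, pixels), "R" (3x3) and "t" (3): a world point X has camera coordinates R X + t. Camera axes: x right, y down, z forward; pixel columns grow to the right and rows downward; lengths in mm; the calibration is good to about 2 mm. A picture is of the moment at which its call begins. There is no depth.
- hand_in(): hands the job in; it is judged then, once.
Trained networks look in a picture, given as the dict that the camera call returned (one of the last four; its "shot" number tells which), for a name from the list of things; names that differ only in an ending like _2 or _b are one class to them, and where a whole thing is asked for, a point or a joint stands for the part that bears it (a point fixed in the world has none). Each returns a list of dicts, best first, with "p" (0 to 1); they miss things now and then, are a little off and sometimes report something else, mostly with a low value. They report only what shows in the picture. A call takes as long as a camera call. They do not tell look-alikes from the thing itself.
- trace(picture, target): "pixels" (384x512 bool, what is visible of it) and "bbox" ([left, top, width, height] in pixels, round what is visible of it).
The state is a dict: "clock": time; "joint_positions": joint angles; "joint_velocities": joint speeds; "joint_efforts": joint torques, N m; "tool_pos": TCP position; "orientation": TCP orientation; "force": force on the tool from outside, world axes, zero at the start; "torque": the same for the moment, N m; "gripper_width": opening from 0.0 (shut) to 1.0 (fully open); "grasp_force": force on a finger pad.
Only numpy, scipy, OpenCV 4.12 (cv2) and the standard library are available. Lean on these libraries where they do the work, as an engineer would, in place of code of your own. Each camera call takes 0.05 s, during which the arm holds its last target. There are 200 camera calls.

### The job

Test the residual-current breaker in its cradle, the unit with the round test button beside its lever: press the test button so that the lever trips over, then push the lever back to on. Then grasp the unit by its flanks, lift it straight up until it is well clear of the cradle (its underside about 13 cm above the bench, over the cradle), and finish holding it there, level and steady, with the lever still on; do not let go of it. Never tip the unit over, and leave the other things on the bench where they are.

Things in the scene. Friction and masses are not known exactly. Their poses are not given: they have to be found in the camera images.
- rcd_center (a point): Centre (half-way up) of the loose breaker: pale housing lying face up in its cradle, 85 mm long (its x), 36 wide (y), 52 high, about 0.33 kg, z up; underside at first 12 mm above the bench. Its face, 26 mm above this point, covers the middle 64 mm of the length; the ends are 12 mm lower. Its flat flanks are free for fingers over the middle 60 mm. Held down by its weight alone: push gently.
- button_top (a point): Centre of the top of the round grey test button of the breaker, 14 mm across, on its face 20 mm from the unit's centre towards its -x end, standing 8 mm above the face. It moves straight down; its top is this point.
- test_button (a joint): Test button travel in m: 0 released, 0.005 fully pressed. It springs back. Fully pressing takes about 4 N; at about 3.5 mm of travel it trips the lever.
- lever (a joint): Angle of the breaker's lever in rad: 0 is on (leaning to the unit's -x end, towards the button), 0.8 is tripped (leaning to its +x end, away from the button), upright at 0.4. A spring snaps it from the upright to whichever end is nearer and holds it there; about 1 N at the tip moves it.
- lever_tip (a point): Middle of the free edge of the breaker's black lever: a paddle 6 mm thick, 18 mm wide (unit's y), 20 mm from hinge to tip, swinging along the unit's x. Its hinge is on the centre line, 14 mm from the unit's centre towards +x and 6 mm below the face; the tip stands about 12 mm above the face at either end of its swing, 14 mm when upright.
- cradle: The fixed cradle that the breaker lies in: aluminium plate 116 by 62 mm, 12 mm thick, origin at the centre of its underside on the bench, x along the breaker. Black stops 14 mm high above the plate at the two ends and four corner guides (34 to 42 mm from the centre along x).
- isolator: Bystander: the similar unit with a lever but no button, 85 x 36 x 52 mm, in the second cradle; origin at the centre of its underside.
- spool: Bystander: metal spool, 60 mm across, 40 mm high; origin under its centre.
- loupe: Bystander: black eyepiece, 42 mm across, 30 mm high; origin under its centre.
- flux: Bystander: small jar, 40 mm across, 45 mm high; origin under its centre.
- driver: Bystander: screwdriver, 190 mm long, lying flat along its x.
- terminal: Bystander: four-way terminal block, 44 x 18 x 19 mm; origin under its centre.
Not all that is in view belongs to the job. Leave any red look-alike of the part that bears rcd_center alone. Leave any orange look-alike of the cradle alone.

How it is judged (in metres and radians):
On the way, in this order (a step that is already met when the one before it is completed fails the run):
1. the test button is pressed and the lever has tripped (value of joint test_button above 0.002 m and value of joint lever above 0.6 rad), for 0.03 s.
2. the lever is back on with the button released and the unit still down in its cradle (value of joint lever below 0.15 rad and value of joint test_button below 0.0015 m and height (world z) of rcd_center below 0.06 m), for 0.1 s.
At the end, for the whole second after the job is handed in: The breaker is held by the fingers alone, its underside 100 to 180 mm above the bench and its centre within 50 mm of the point above the cradle's centre, level within 0.10 rad, still (under 20 mm/s and 0.15 rad/s), and its lever on (below 0.15 rad) (height (world z) of rcd_center between 0.126 and 0.206 m and horizontal distance between rcd_center and cradle below 0.05 m and angle between rcd_center's own z axis and vertical below 0.1 rad and linear speed of rcd below 0.02 m/s and angular speed of rcd below 0.15 rad/s and contact force between rcd and the fingers above 1 N and contact force between rcd and cradle below 0.05 N and value of joint lever below 0.15 rad); the arm keeps its last pose, push and grip.
It fails at once if the breaker is tipped over (angle between rcd_center's own z axis and vertical above 0.45 rad).
It fails at once if another thing on the bench is disturbed (moved more than 20 mm) (distance of any of isolator, spool, loupe, flux, driver, terminal from where it was at the start of the episode above 0.02 m).
It also fails if it takes over 51 s, if anything falls off the work surface, if the arm or the gripper's body presses on something with over 40 N, if the wrist force passes 120 N, or if a joint passes its speed limit or range.

## Working session

There is one attempt and no reset: what is moved stays moved. The work goes in short steps, Python scripts to look and compute and a tool call to move; the robot and the scene stay as the last step left them, time stands still between calls to the robot, and variables do not carry over. Pictures are saved under pics/ and viewed, at most 10 in all, crops included, and the job is handed in when it is done.

Besides the shell and the picture viewer there is one more tool, called after "Request:" as name(argument=value, ...), one argument or row to a line, values as JSON. drive_tool: Moves the arm, as the interface text tells. Its arguments: {"type":"object","properties":{"deltas":{"type":"array"},"squeeze":{"type":"number"}},"required":["deltas"]}

```bash
mkdir -p pics; ls
cat > h.py <<'E'
import numpy as np, cv2
from bench import *
def save(f,n): cv2.imwrite('pics/'+n,cv2.cvtColor(f['image'],cv2.COLOR_RGB2BGR))
def ray(f,uv,z):
    d=np.linalg.inv(f['mtx'])@[uv[0],uv[1],1]; d=f['R'].T@d; c=-f['R'].T@f['t']
    return c+d*(z-c[2])/d[2]
def proj(f,X):
    p=f['mtx']@(f['R']@np.array(X,float)+f['t']); return p[:2]/p[2]
E
python3 - <<'E'
from h import *
a=grab_frame('top');b=grab_frame('scene')
for f,n in((a,'t'),(b,'s')):
    im=f['image']; save(f,n+'.png')
    print(n,-f['R'].T@f['t'],f['mtx'][0,0])
    for k in('rcd_center','button_top','lever_tip','cradle','isolator'):
        for r in trace(f,k)[:3]:
            m=r['pixels']; ys,xs=np.nonzero(m); print(k,round(r['p'],2),r['bbox'],xs.mean().round(1),ys.mean().round(1),cv2.minAreaRect(np.c_[xs,ys].astype(np.float32)))
cv2.imwrite('pics/both.png',cv2.resize(np.vstack([cv2.imread('pics/t.png'),cv2.imread('pics/s.png')]),(400,600)))
E
```

```text
pics
t [ 411.58636055  -33.8122382  1105.82435211] 427.1828179305161
rcd_center 0.78 [284.0, 176.6, 26.4, 32.4] 297.9 193.1 ((298.0221862792969, 193.19671630859375), (34.21308898925781, 16.64420509338379), 67.61986541748047)
rcd_center 0.64 [286.8, 245.6, 35.1, 35.2] 303.5 262.1 ((303.5, 262.0), (34.64822769165039, 14.849242210388184), 45.0)
lever_tip 0.62 [309.4, 132.8, 19.2, 20.4] 319.6 141.9 ((320.0, 142.00001525878906), (15.55634880065918, 18.384777069091797), 45.0)
cradle 0.93 [278.8, 170.4, 39.1, 49.5] 294.5 197.2 ((296.55615234375, 195.07183837890625), (45.936214447021484, 24.821584701538086), 67.93209838867188)
cradle 0.55 [346.7, 219.1, 29.1, 43.7] 360.0 242.2 ((359.8918151855469, 242.23785400390625), (45.604209899902344, 25.25027084350586), 85.10090637207031)
isolator 0.75 [167.6, 188.0, 23.7, 35.5] 180.1 204.8 ((180.2058868408203, 204.67648315429688), (17.220029830932617, 33.71245193481445), 14.03624439239502)
s [ 879.22233905 -405.77989782  744.11198006] 374.1589153943916
rcd_center 0.86 [199.7, 231.2, 41.7, 35.8] 220.5 248.8 ((220.30001831054688, 248.60000610351562), (42.058284759521484, 26.246902465820312), 18.434947967529297)
rcd_center 0.56 [144.3, 198.9, 38.5, 27.3] 163.3 213.0 ((163.37429809570312, 212.6118927001953), (25.228240966796875, 39.26144790649414), 86.98721313476562)
rcd_center 0.38 [191.4, 250.6, 56.3, 25.5] 223.8 262.4 ((221.19541931152344, 255.3631134033203), (52.197288513183594, 27.29124641418457), 19.440032958984375)
button_top 0.55 [208.5, 233.4, 8.4, 10.1] 210.2 238.0 ((210.0, 238.0), (4.0, 4.0), 90.0)
cradle 0.83 [192.4, 249.3, 56.6, 26.3] 224.4 263.1 ((221.18434143066406, 255.69134521484375), (52.50242614746094, 27.755252838134766), 20.725557327270508)
cradle 0.58 [100.0, 248.5, 57.8, 49.5] 128.2 274.1 ((128.117919921875, 273.6141662597656), (51.91036605834961, 32.50523376464844), 38.36748504638672)
```

Run:
```python
import cv2,numpy as np
t=cv2.imread('pics/t.png');s=cv2.imread('pics/s.png')
a=cv2.resize(t[110:310,140:400],(780,600),interpolation=cv2.INTER_CUBIC);cv2.imwrite('pics/tc.png',a)
b=cv2.resize(s[170:320,80:280],(800,600),interpolation=cv2.INTER_CUBIC);cv2.imwrite('pics/sc.png',b)
```

```text
(no output)
```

View pics/tc.png

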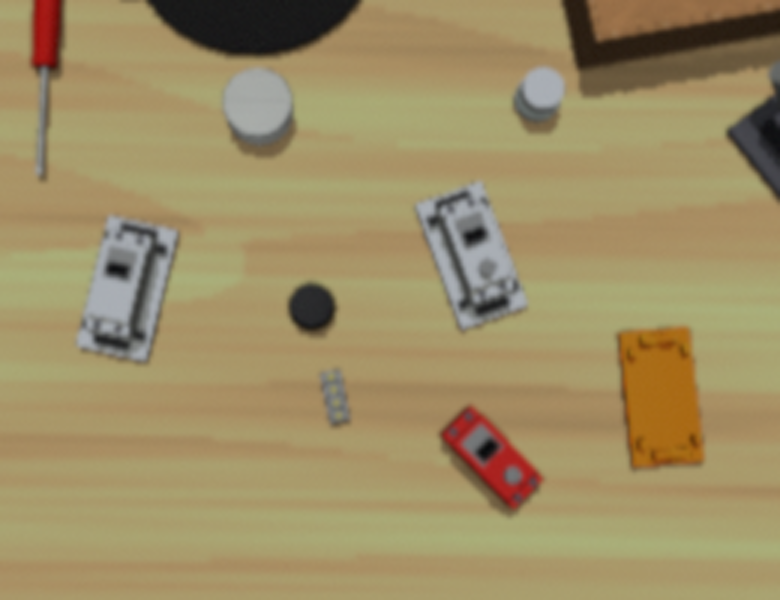

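View pics/sc.png

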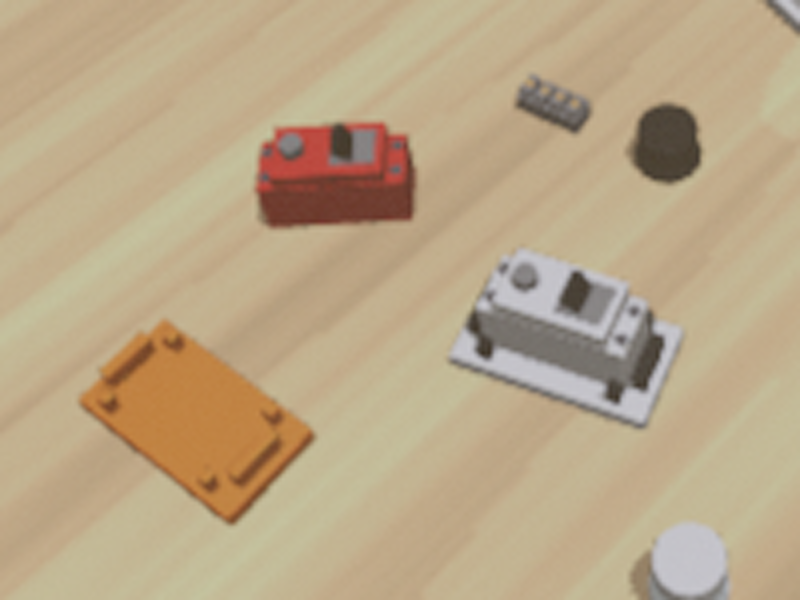

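The top crop shows the breaker in its cradle at crop (471,256), with the button at (487,268) and the lever at (474,235). Both are also clear in the scene crop, with the button at (524,274). I'll fit the pose to the known geometry next.

```bash
cat > fit.py <<'E'
from h import *
from scipy.optimize import least_squares
a=grab_frame('top');b=grab_frame('scene')
T=lambda u,v:np.array([140+u/3-.33,110+v/3-.33]); S=lambda u,v:np.array([80+u/4-.37,170+v/4-.37])
P=[(-58,-31),(-58,31),(58,31),(58,-31)]
# top: button end is image-bottom
obs=[(a,T(487,268),(-20,0,71)),(b,S(524,271),(-20,0,72))]
ct=[T(416,204),T(482,182),T(526,307),T(463,330)]
cs=[S(450,357),S(640,425),S(684,330)]
def res(p,full=False):
    c,s=np.cos(p[2]),np.sin(p[2]);R=np.array([[c,-s],[s,c]])
    W=lambda q:np.r_[R@q[:2]+p[:2],q[2]]
    r=[proj(f,W(np.array(q,float)))-o for f,o,q in obs]
    # corners: nearest assignment
    for f,C in((a,ct),(b,cs)):
        pr=np.array([proj(f,W(np.array([x,y,10.]))) for x,y in P])
        for o in C: r.append(pr[np.argmin(((pr-o)**2).sum(1))]-o)
    return np.array(r).ravel()
E
python3 - <<'E'
from fit import *
for f,o,q in obs: print(ray(f,o,q[2]))
bt=ray(a,obs[0][1],71); cc=np.mean([ray(a,o,12) for o in ct],0); print(cc)
d=cc-bt; p0=[cc[0],cc[1],np.arctan2(d[1],d[0])]
s=least_squares(res,p0,loss='soft_l1'); print(s.x,p0); print(res(s.x).reshape(-1,2).round(1))
p=s.x;c,si=np.cos(p[2]),np.sin(p[2]); print('button',p[0]-20*c,p[1]-20*si)
st=read_state();print(st['tool_pos'],st['orientation'].__repr__(),st['gripper_width'],st['force'],st['clock'])
E
```

```text
[ 542.82038288 -151.24756404   71.        ]
[ 542.96003448 -150.35409922   72.        ]
[ 561.06706528 -144.65242731   12.        ]
[ 5.61814793e+02 -1.44323728e+02  3.50501874e-01] [np.float64(561.0670652768786), np.float64(-144.65242731363222), np.float64(0.346832489516265)]
[[-0.  -0.1]
 [-0.3  0.3]
 [-0.4 -0.1]
 [-0.  -0.4]
 [ 0.6 -0.2]
 [-1.  -0.1]
 [-1.  -0.5]
 [ 0.3  0.1]
 [-0.2 -0.1]]
button 543.0307832722317 -151.1911119257164
[ 233.21633498 -633.45194342  228.9418926 ] array([[ 9.38413302e-01,  3.45514795e-01,  4.45985363e-06],
       [ 3.45514795e-01, -9.38413299e-01, -8.66800230e-05],
       [-2.57640445e-05,  8.28826320e-05, -9.99999996e-01]]) 1.00220651728483 [0.09124095 0.19405057 0.00397   ] 0.7
```

View pics/t.png

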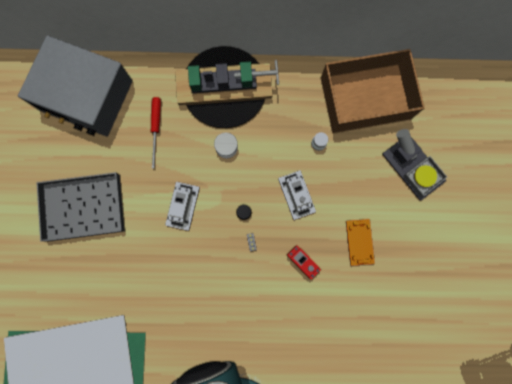

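View pics/s.png

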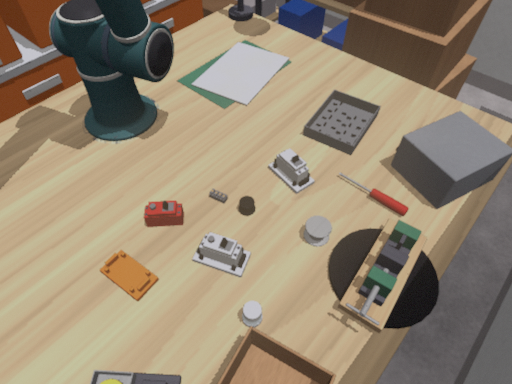

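The base is at the bottom of the top view, with +x up. The path to the breaker, at (297,195), is free. The tool is already aligned with its yaw (0.35).

Request:
drive_tool(
  deltas=[
    [0, 0, 0, 2.0, 3.1, 0, 0],
    [0, 0, 0, 2.0, 3.1, 0, 0],
    [0, 0, 0, 2.0, 3.1, 0, 0],
    [0, 0, 0, 2.0, 3.1, 0, 0],
    [0, 0, 0, 2.0, 3.1, 0, 0],
  ],
  squeeze=10,
)

```text
clock: 1.32
tool_pos: [333.8, -477.4, 229.1]
orientation: [[0.938, 0.345, 0.0], [0.345, -0.938, -0.0], [0.0, 0.0, -1.0]]
force: [-0.1, -0.9, -0.2]
gripper_width: 0.457
grasp_force: 0.0
```

Request:
drive_tool(
  deltas=[
    [0, 0, 0, 2.0, 3.1, 0, 0],
    [0, 0, 0, 2.0, 3.1, 0, 0],
    [0, 0, 0, 2.0, 3.1, 0, 0],
    [0, 0, 0, 2.0, 3.1, 0, 0],
    [0, 0, 0, 2.0, 3.1, 0, 0],
  ],
)

```text
clock: 1.95
tool_pos: [433.8, -322.4, 229.2]
orientation: [[0.938, 0.345, 0.001], [0.345, -0.938, -0.0], [0.0, 0.001, -1.0]]
force: [-0.0, -0.2, 1.3]
gripper_width: 0.006
grasp_force: 0.0
```

Request:
drive_tool(
  deltas=[
    [0, 0, 0, 2.7, 4.2, -2, 0],
    [0, 0, 0, 2.7, 4.2, -2, 0],
    [0, 0, 0, 2.7, 4.3, -2, 0],
    [0, 0, 0, 2.9, 4.55, -2, 0],
    [0, 0, 0, 0, 0, -2, 0],
  ],
)

```text
clock: 2.58
tool_pos: [545.2, -147.8, 128.6]
orientation: [[0.937, 0.35, 0.001], [0.35, -0.937, 0.0], [0.001, 0.0, -1.0]]
force: [-0.4, -1.2, 0.5]
gripper_width: 0.006
grasp_force: 0.0
```

Run:
```python
from h import *
st=read_state();print(st['tool_pos'],st['gripper_width'],st['force'],st['clock'])
f=grab_frame('scene');cv2.imwrite('pics/c1.png',cv2.resize(cv2.cvtColor(f['image'],cv2.COLOR_RGB2BGR)[190:290,150:300],(750,500),interpolation=cv2.INTER_CUBIC))
```

```text
[ 545.15027913 -147.8013489   128.64836993] 0.006395524631248712 [-0.40668654 -1.23762056  0.53040908] 2.575
```

View pics/c1.png

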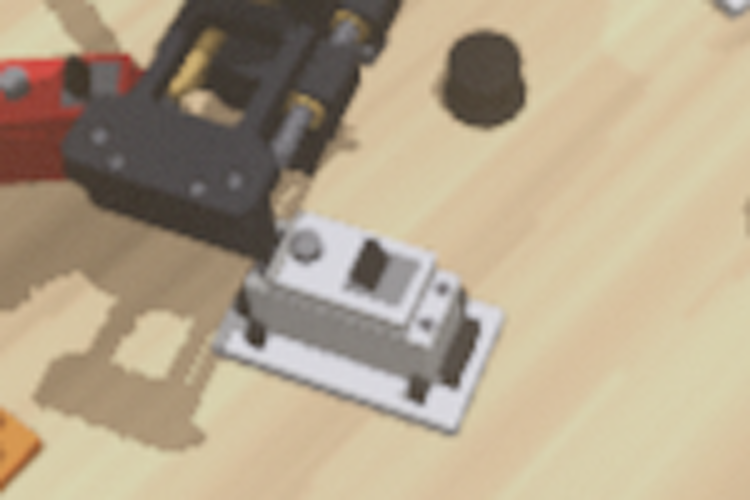

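The crop shows the breaker with its lever on. The gripper's black body is up and left of it, at about crop (170,190). I'll check that against the projection of the TCP.

Run:
```python
from h import *
f=grab_frame('scene');st=read_state()
p=np.array(st['tool_pos']);print(p,f.keys())
for dz in(-25,0,45,120): print(dz,(proj(f,p+[0,0,dz])-[150,190])*5)
print((proj(f,[543,-151,72])-[150,190])*5)
cv2.imwrite('pics/c2.png',cv2.resize(cv2.cvtColor(f['image'],cv2.COLOR_RGB2BGR)[140:290,130:330],(800,600),interpolation=cv2.INTER_CUBIC))
```

```text
[ 541.72488179 -149.23101971  126.38606234] dict_keys(['image', 'mtx', 'R', 't', 'shot'])
-25 [296.85340758 195.35240646]
0 [291.35462591 161.01560513]
45 [280.68550869  94.39296387]
120 [260.31176565 -32.82961187]
[302.12413597 237.94697583]
```

View pics/c2.png

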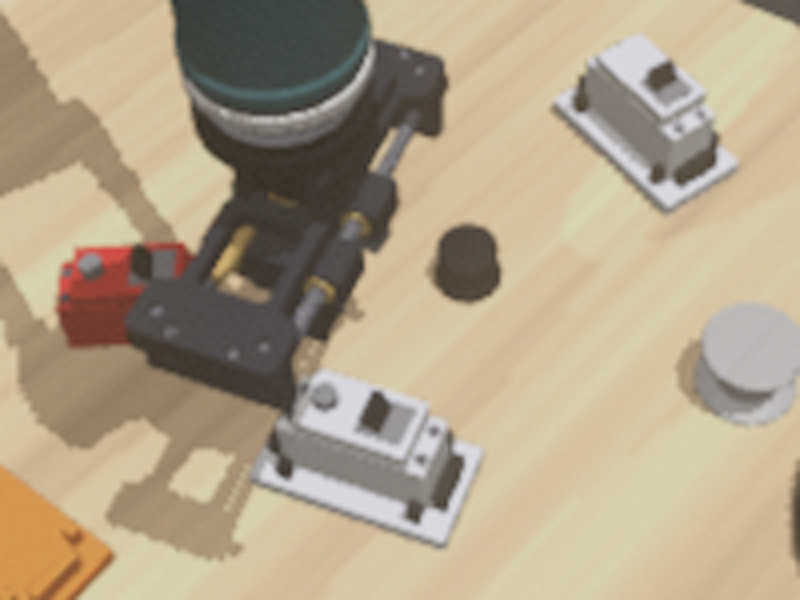

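The projection agrees: the near end of the wide body hides the closed fingers, and the TCP is over the button. Next I'll descend.

Request:
drive_tool(
  deltas=[
    [0, 0, 0, 0, 0, -0.9, 0],
    [0, 0, 0, 0, 0, -0.9, 0],
    [0, 0, 0, 0, 0, -0.6, 0],
    [0, 0, 0, 0, 0, 0, 0],
    [0, 0, 0, 0, 0, 0, 0],
  ],
)

```text
clock: 3.3
tool_pos: [543.4, -151.2, 105.2]
orientation: [[0.939, 0.345, 0.0], [0.345, -0.939, -0.0], [0.0, 0.0, -1.0]]
force: [-0.3, -1.1, 0.4]
gripper_width: 0.006
grasp_force: 0.0
```

Request:
drive_tool(
  deltas=[
    [0, 0, 0, 0, 0, -0.3, 0],
    [0, 0, 0, 0, 0, -0.15, 0],
    [0, 0, 0, 0, 0, -0.15, 0],
    [0, 0, 0, 0, 0, 0, 0],
    [0, 0, 0, 0, 0, 0, 0],
  ],
)

```text
clock: 3.92
tool_pos: [543.3, -150.9, 98.9]
orientation: [[0.938, 0.346, 0.0], [0.346, -0.938, -0.0], [0.0, 0.0, -1.0]]
force: [0.2, -0.3, -0.8]
gripper_width: 0.003
grasp_force: 0.0
```

Tip is at about 74, with no contact yet. I'll press in small steps.

Request:
drive_tool(
  deltas=[
    [0, 0, 0, 0, 0, -0.15, 0],
    [0, 0, 0, 0, 0, -0.15, 0],
    [0, 0, 0, 0, 0, -0.1, 0],
    [0, 0, 0, 0, 0, 0, 0],
    [0, 0, 0, 0, 0, 0, 0],
  ],
)

```text
clock: 4.55
tool_pos: [543.2, -150.9, 94.9]
orientation: [[0.938, 0.346, 0.0], [0.346, -0.938, -0.0], [0.0, 0.0, -1.0]]
force: [0.0, -0.9, 0.6]
gripper_width: 0.003
grasp_force: 0.0
```

Request:
drive_tool(
  deltas=[
    [0, 0, 0, 0, 0, -0.1, 0],
    [0, 0, 0, 0, 0, -0.1, 0],
    [0, 0, 0, 0, 0, 0, 0],
    [0, 0, 0, 0, 0, 0, 0],
    [0, 0, 0, 0, 0, 0, 0],
  ],
)

```text
clock: 5.18
tool_pos: [543.3, -151.0, 93.0]
orientation: [[0.938, 0.345, 0.0], [0.345, -0.938, -0.0], [0.0, 0.0, -1.0]]
force: [-1.3, -0.3, 0.1]
gripper_width: 0.009
grasp_force: 0.0
```

Run:
```python
from h import *
st=read_state();print(st['tool_pos'],st['force'],st['clock'])
for k in('scene','top'):
  f=grab_frame(k);save(f,'p_'+k+'.png')
  for r in trace(f,'lever_tip')[:3]: print(k,r['p'],r['bbox'])
cv2.imwrite('pics/c3.png',cv2.resize(cv2.imread('pics/p_scene.png')[210:290,180:270],(675,600),interpolation=cv2.INTER_CUBIC))
```

```text
[ 543.27561599 -150.95954188   92.95028746] [-1.28451978 -0.34337428  0.05987436] 5.175
scene 0.55 [161.7, 199.6, 2.9, 10.8]
```

View pics/c3.png

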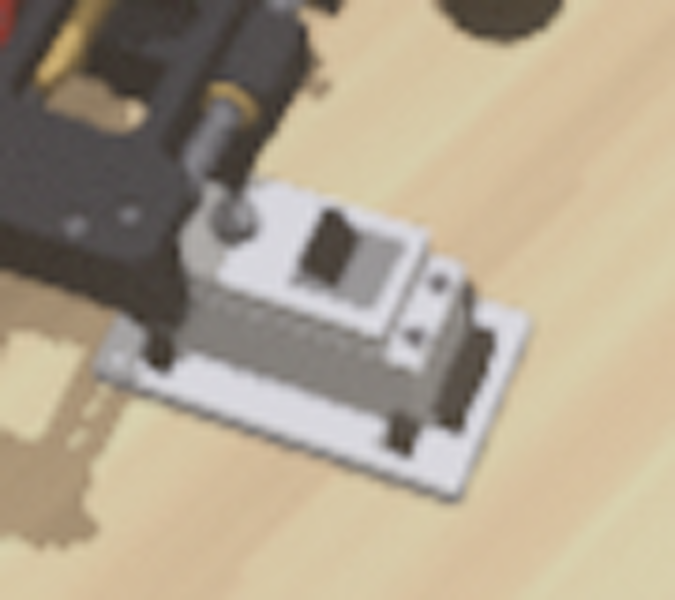

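The crop shows the lever still on. The button is visible at crop (235,218), with the finger just above or behind it, and there is no contact force. Before going lower I'll check the finger projection.

Run:
```python
from h import *
f=grab_frame('scene');st=read_state();p=np.array(st['tool_pos']);R=np.array(st['orientation'])
c=lambda X:((proj(f,X)-[180,210])*7.5).round(0)
for n,o in dict(tipc=(0,0,25),tip_near=(9,17,25),tip_nl=(-9,17,25),tip_far=(9,-17,25),tip_fl=(-9,-17,25),up_near=(9,17,0),up_far=(9,-17,0),body_nr=(37,94,-39),body_fr=(37,-94,-39),body_nl=(-37,94,-39)).items(): print(n,c(p+R@o))
X=np.array([561.8,-144.3]);d=np.array([.9394,.3429]);
print('btn72,btn64',c([*(X-20*d),72]),c([*(X-20*d),64]))
print('lever on/off tip',c([*(X+6.2*d),76]),c([*(X+21.8*d),76]))
```

```text
tipc [230. 215.]
tip_near [234. 274.]
tip_nl [175. 254.]
tip_far [284. 177.]
tip_fl [226. 157.]
up_near [226. 227.]
up_far [278. 128.]
body_nr [183. 436.]
body_fr [ 473. -135.]
body_nl [-89. 338.]
btn72,btn64 [228. 207.] [230. 222.]
lever on/off tip [313. 229.] [365. 247.]
```

Request:
drive_tool(
  deltas=[
    [0, 0, 0, 0, 0, -0.1, 0],
    [0, 0, 0, 0, 0, 0, 0],
    [0, 0, 0, 0, 0, 0, 0],
    [0, 0, 0, 0, 0, 0, 0],
    [0, 0, 0, 0, 0, 0, 0],
  ],
)

```text
clock: 6.05
tool_pos: [543.3, -150.9, 91.9]
orientation: [[0.938, 0.346, 0.0], [0.346, -0.938, -0.0], [0.0, 0.0, -1.0]]
force: [-0.4, 1.0, 0.2]
gripper_width: 0.005
grasp_force: 0.0
```

Request:
drive_tool(
  deltas=[
    [0, 0, 0, 0, 0, -0.1, 0],
    [0, 0, 0, 0, 0, -0.1, 0],
    [0, 0, 0, 0, 0, 0, 0],
    [0, 0, 0, 0, 0, 0, 0],
    [0, 0, 0, 0, 0, 0, 0],
  ],
)

```text
clock: 6.68
tool_pos: [543.2, -150.9, 89.9]
orientation: [[0.938, 0.346, 0.0], [0.346, -0.938, 0.0], [0.0, -0.0, -1.0]]
force: [-0.3, 0.2, -0.5]
gripper_width: 0.002
grasp_force: 0.0
```

Run:
```python
from h import *
st=read_state();print(st['tool_pos'],st['force'],st['torque'],st['clock'],st['gripper_width'])
a=grab_frame('top');b=grab_frame('scene')
p=np.array(st['tool_pos']);print(proj(a,p+[0,0,-25]),proj(a,p+[0,0,40]))
def crop(f,x,y):return cv2.resize(cv2.cvtColor(f['image'],cv2.COLOR_RGB2BGR)[y:y+75,x:x+50],(400,600),interpolation=cv2.INTER_CUBIC)
cv2.imwrite('pics/c4.png',np.hstack([crop(b,193,205),crop(a,272,150)]))
```

```text
[ 543.22944375 -150.91804575   89.93550287] [-0.25981602  0.19252061 -0.48764862] [ 0.017176   -0.02081077  0.04792125] 6.675 0.0018847290134834686
[301.58981775 199.141034  ] [304.76348988 195.6659358 ]
```

View pics/c4.png

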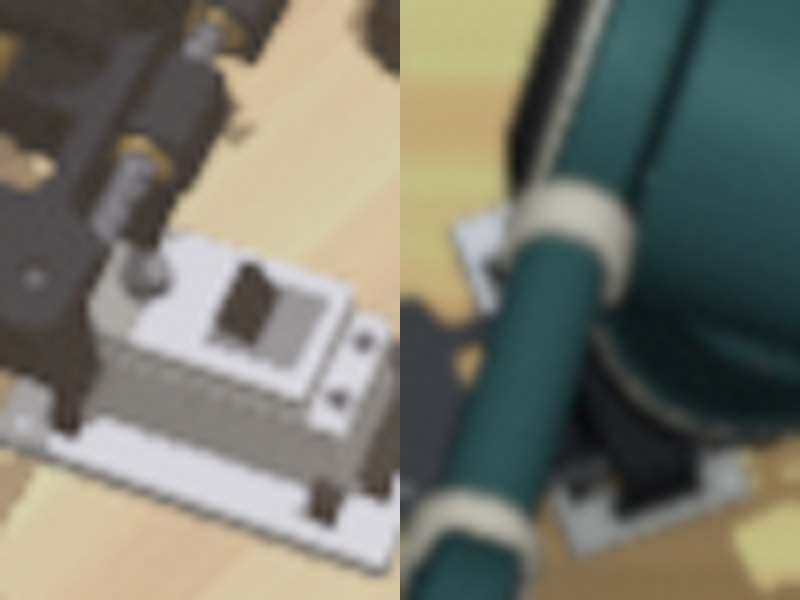

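The left half of the crop shows the finger column ending at about (150,255), just above the button at (148,270). The button is unpressed and the lever is on. The tip is laterally right but still some mm high, so I'll go on down, watching the force.

Request:
drive_tool(
  deltas=[
    [0, 0, 0, 0, 0, -0.1, 0],
    [0, 0, 0, 0, 0, -0.1, 0],
    [0, 0, 0, 0, 0, 0, 0],
    [0, 0, 0, 0, 0, 0, 0],
    [0, 0, 0, 0, 0, 0, 0],
  ],
)

```text
clock: 7.4
tool_pos: [543.2, -150.9, 87.9]
orientation: [[0.938, 0.346, 0.0], [0.346, -0.938, -0.0], [0.0, 0.0, -1.0]]
force: [0.0, 0.6, 0.4]
gripper_width: 0.006
grasp_force: 0.0
```

Request:
drive_tool(
  deltas=[
    [0, 0, 0, 0, 0, -0.1, 0],
    [0, 0, 0, 0, 0, 0, 0],
    [0, 0, 0, 0, 0, 0, 0],
    [0, 0, 0, 0, 0, 0, 0],
    [0, 0, 0, 0, 0, 0, 0],
  ],
)

```text
clock: 8.02
tool_pos: [543.3, -150.9, 86.9]
orientation: [[0.938, 0.346, 0.0], [0.346, -0.938, 0.0], [0.0, 0.0, -1.0]]
force: [1.0, 0.3, 0.1]
gripper_width: 0.004
grasp_force: 0.0
```

Request:
drive_tool(
  deltas=[
    [0, 0, 0, 0, 0, -0.1, 0],
    [0, 0, 0, 0, 0, 0, 0],
    [0, 0, 0, 0, 0, 0, 0],
    [0, 0, 0, 0, 0, 0, 0],
    [0, 0, 0, 0, 0, 0, 0],
  ],
)

```text
clock: 8.65
tool_pos: [543.2, -150.9, 85.9]
orientation: [[0.938, 0.346, 0.0], [0.346, -0.938, -0.0], [-0.0, 0.0, -1.0]]
force: [-0.5, 0.5, 0.6]
gripper_width: 0.007
grasp_force: 0.0
```

Request:
drive_tool(
  deltas=[
    [0, 0, 0, 0, 0, -0.1, 0],
    [0, 0, 0, 0, 0, -0.1, 0],
    [0, 0, 0, 0, 0, 0, 0],
    [0, 0, 0, 0, 0, 0, 0],
    [0, 0, 0, 0, 0, 0, 0],
  ],
)

```text
clock: 9.28
tool_pos: [543.3, -150.9, 83.9]
orientation: [[0.938, 0.346, 0.0], [0.346, -0.938, -0.0], [0.0, 0.0, -1.0]]
force: [-1.1, 0.0, -0.9]
gripper_width: 0.006
grasp_force: 0.0
```

Run:
```python
from h import *
st=read_state();print(st['tool_pos'],st['force'],st['torque'],st['joint_positions'],st['clock'],st['gripper_width'])
b=grab_frame('scene');save(b,'q1.png')
for k in ('button_top','lever_tip','rcd_center'):
  for r in trace(b,k)[:3]: print(k,r['p'],r['bbox'])
# dark pixel column map in crop
g=cv2.cvtColor(b['image'],cv2.COLOR_RGB2GRAY); print(g[224:252,200:232])
```

```text
[ 543.26640328 -150.93110852   83.92589192] [-1.06608088  0.02210881 -0.92068787] [ 0.0370772  -0.00778392 -0.03856756] [-3.15171119e-01  1.89769637e-01  1.98049626e+00  1.56346357e-05
  9.71247235e-01  9.02843932e-01] 9.275 0.0056641618513633895
button_top 0.62 [216.2, 238.3, 12.2, 9.1]
lever_tip 0.63 [163.0, 200.9, 4.1, 8.6]
lever_tip 0.4 [221.8, 239.0, 4.2, 4.4]
rcd_center 0.97 [146.4, 198.5, 34.8, 27.3]
rcd_center 0.65 [203.7, 232.1, 40.3, 31.5]
[[ 58  68  75  76  77  71  65  62 102 120 134 122  87  67  75  76  74  63
   61  74 162 196 200 200 199 197 197 197 197 197 197 198]
 [ 59  74  77  78  76  69  60  70 102 120 136 140 124  92  67  68  68  65
   63 124 183 200 199 200 197 196 198 197 197 197 198 199]
 [ 75  76  77  76  70  61  60  84 102 111 115 126 123 114  88  61  65  65
   75 163 196 200 199 198 197 196 196 197 197 197 200 200]
 [ 84  77  79  74  66  62  59  90 109 123 124 111 101 108  91  62  65  61
  124 184 200 199 197 197 198 198 197 197 198 198 199 200]
 [ 81  78  78  71  62  59  63  90 111 129 124 106  97  93  79  65  64  75
  163 194 200 197 197 197 198 196 197 19
[... 2378 characters left out ...]
8  67  96 137 151 151 150 150 158]
 [ 68  66  62  63  76 108 127 137 144 152 175 205 215 215 216 215 216 215
  186 146 137 132 115  89  79 123 148 150 151 150 152 176]
 [ 66  62  64  66  67 110 129 124 119 129 158 178 190 201 212 216 216 216
  203 190 186 162 150 138 128 142 151 153 151 151 158 195]
 [ 66  66  66  64  64 102 125 128 130 131 127 124 137 161 178 188 201 211
  216 215 212 199 196 189 161 155 156 151 153 151 176 207]
 [ 66  65  67  66  66  87 113 126 131 130 138 137 131 130 127 136 162 178
  189 202 212 215 216 212 199 196 189 164 155 161 195 214]
 [ 65  64  63  65  64  82 111 124 127 124 134 137 129 138 142 135 130 126
  138 161 177 188 202 213 215 215 213 201 197 198 209 216]]
```

The finger's bottom edge, near (213,237), is about 20 mm or more higher than the stated tip would be. I'll descend with force monitoring.

Request:
drive_tool(
  deltas=[
    [0, 0, 0, 0, 0, -0.15, 0],
    [0, 0, 0, 0, 0, -0.15, 0],
    [0, 0, 0, 0, 0, -0.15, 0],
    [0, 0, 0, 0, 0, 0, 0],
    [0, 0, 0, 0, 0, 0, 0],
  ],
)

```text
clock: 10.1
tool_pos: [543.2, -150.9, 79.4]
orientation: [[0.938, 0.346, -0.0], [0.346, -0.938, 0.0], [-0.0, -0.0, -1.0]]
force: [-0.2, -0.2, -0.0]
gripper_width: 0.009
grasp_force: 0.0
```

Run:
```python
from h import *
st=read_state();print(st['tool_pos'],st['force'])
b=grab_frame('scene');save(b,'q2.png');a=cv2.imread('pics/q1.png');c=cv2.imread('pics/q2.png')
# motion of body plate & finger: match
for (x,y,w,h) in((178,205,25,30),(204,218,14,18),(195,160,40,40)):
  t=a[y:y+h,x:x+w];r=cv2.matchTemplate(c[y-8:y+h+8,x-8:x+w+8],t,cv2.TM_CCOEFF_NORMED);print(np.unravel_index(r.argmax(),r.shape)-np.array([8,8]),r.max())
g=cv2.cvtColor(b['image'],cv2.COLOR_RGB2GRAY); print(g[230:246,202:230])
```

```text
[ 543.22061937 -150.91234953   79.37553992] [-0.18450233 -0.15341139 -0.01514622]
[1 0] 0.95005596
[1 0] 0.97009
[2 0] 0.98225504
[[ 77  70  61  57  60 100 122 132 119  86  79  82  74  63  61  94 177 196
  197 197 197 197 197 199 198 200 200 201]
 [ 69  66  61  57  72 111 135 123 108  88  67  65  65  61  64 150 189 197
  197 197 197 199 199 199 199 199 200 200]
 [ 71  60  58  63  94 121 128 110  98  82  57  62  63  93 148 187 198 197
  197 198 198 200 199 199 200 200 201 201]
 [ 68  62  61  74 107 126 117  97  81  66  59  59  60 129 176 193 197 197
  198 198 199 199 200 200 200 201 201 201]
 [ 71  60  63  89 119 133 123 104  76  59  60  62  99 152 169 181 196 195
  196 199 199 199 200 200 201 201 201 201]
 [ 77  71  71 103 124 124 112  90  67  61  59  67 135 164 168 190 207 206
  206 206 198 198 201 200 202 202 201 203]
 [ 79  77  81  98 123 115  86  68  58  59  61 110 178 197 198 208 215 215
  215 213 207 207 208 204 202 203 203 204]
 [ 81  77  77  85 109 109  82  64  60  61  61 112 194 215 215 215 215 216
  216 215 199 180 175 189 205 208 206 204]
 [ 77  77  79  74  95 102  97  83 
[... 202 characters left out ...]
 82  78  76  68  94 138 121  95 102 101 119 109 163 205 216 214 215 215
  215 176  93  70  70  67  88 153 182 193]
 [ 81  77  74  65 112 156 141  95  88  90  82 118 183 210 215 215 215 215
  199 144  74  68  68  68  68 100 137 157]
 [ 78  79  67  65 136 165 159 136 119 109 131 180 208 214 215 215 215 215
  176  95  71  68  66  67  68 101 140 150]
 [ 78  73  63 104 154 168 168 164 156 153 163 201 214 216 216 216 215 201
  146  74  71  68  66  68  73 121 148 150]
 [ 77  69  84 141 165 169 170 170 169 169 188 209 215 215 215 215 215 179
  105  67  69  66  71  69  95 137 151 150]
 [ 73  64  97 152 170 170 168 169 169 170 200 215 215 215 215 215 210 169
   96  69  65  68  67  73 122 146 150 149]]
```

Request:
drive_tool(
  deltas=[
    [0, 0, 0, 0, 0, -0.2, 0],
    [0, 0, 0, 0, 0, -0.2, 0],
    [0, 0, 0, 0, 0, -0.1, 0],
    [0, 0, 0, 0, 0, 0, 0],
    [0, 0, 0, 0, 0, 0, 0],
  ],
)

```text
clock: 10.78
tool_pos: [543.2, -150.9, 74.4]
orientation: [[0.938, 0.345, -0.0], [0.345, -0.938, 0.0], [-0.0, -0.0, -1.0]]
force: [-0.0, 0.5, 0.6]
gripper_width: 0.008
grasp_force: 0.0
```

Request:
drive_tool(
  deltas=[
    [0, 0, 0, 0, 0, -0.15, 0],
    [0, 0, 0, 0, 0, -0.15, 0],
    [0, 0, 0, 0, 0, 0, 0],
    [0, 0, 0, 0, 0, 0, 0],
    [0, 0, 0, 0, 0, 0, 0],
  ],
)

```text
clock: 11.4
tool_pos: [543.2, -150.9, 71.4]
orientation: [[0.938, 0.346, 0.0], [0.346, -0.938, 0.0], [0.0, 0.0, -1.0]]
force: [-0.1, 0.4, 0.3]
gripper_width: 0.004
grasp_force: 0.0
```

Run:
```python
from h import *
st=read_state();print(st['tool_pos'],st['force'])
b=grab_frame('scene');save(b,'q3.png')
c=cv2.imread('pics/q3.png')
cv2.imwrite('pics/c5.png',cv2.resize(c[185:265,165:255],(720,640)[:2],interpolation=cv2.INTER_LANCZOS4)[:600])
```

```text
[ 543.24489005 -150.93099644   71.43619847] [-0.05335723  0.41175682  0.27265933]
```

View pics/c5.png

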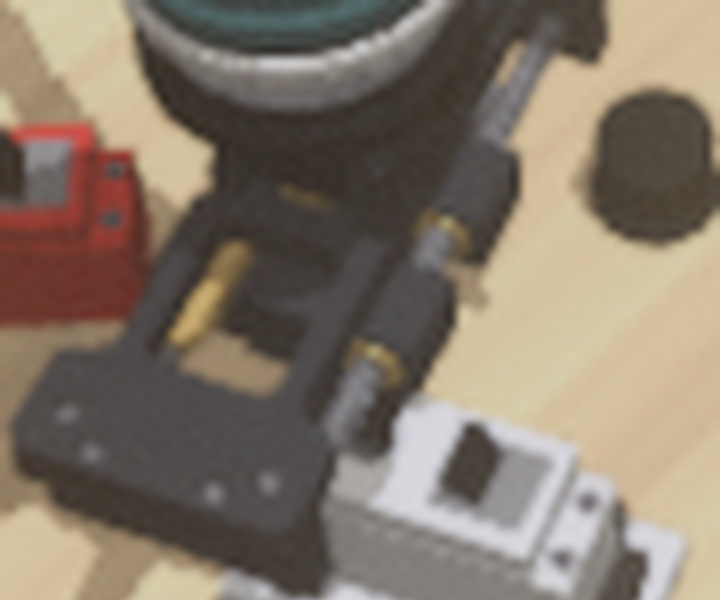

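The crop shows the gripper's rods, with two closed carriers meeting at about crop (440,265). The button is now hidden and the lever is still on. No fingers show below the unit's face, so I'll check the tool's apparent height.

Run:
```python
from h import *
b=grab_frame('scene');st=read_state();p=np.array(st['tool_pos']);R=np.array(st['orientation'])
c=lambda o:((proj(b,p+R@o)-[165,185])*8).round(0)
for h in(25,0,-39,-60,-80,-100,-120): print(h,c((0,0,h)),c((28,0,h)),'near plate',c((37,94,h)),c((-37,94,h)),'far',c((37,-94,h)))
print('unit button',((proj(b,[543,-151,72])-[165,185])*8).round())
print('joints',np.round(st['joint_positions'],3))
```

```text
25 [372. 471.] [468. 504.] near plate [349. 825.] [ 84. 726.] far [630. 244.]
0 [365. 422.] [462. 455.] near plate [340. 781.] [ 68. 681.] far [629. 192.]
-39 [351. 341.] [453. 374.] near plate [325. 708.] [ 41. 605.] far [626. 106.]
-60 [344. 294.] [448. 328.] near plate [316. 666.] [ 25. 562.] far [625.  57.]
-80 [336. 247.] [443. 282.] near plate [307. 624.] [ 10. 518.] far [624.   9.]
-100 [329. 199.] [437. 234.] near plate [297. 580.] [ -6. 473.] far [622. -42.]
-120 [320. 148.] [431. 183.] near plate [288. 534.] [-23. 425.] far [621. -95.]
unit button [363. 421.]
joints [-0.315  0.205  1.989 -0.     0.948  0.903]
```

Both plate corners fit a tool about 35-40 mm higher than the stated geometry, with xy right. The tip is then about 8-14 mm above the button. I'll carry on by force.

Request:
drive_tool(
  deltas=[
    [0, 0, 0, 0, 0, -0.2, 0],
    [0, 0, 0, 0, 0, -0.2, 0],
    [0, 0, 0, 0, 0, -0.1, 0],
    [0, 0, 0, 0, 0, 0, 0],
    [0, 0, 0, 0, 0, 0, 0],
  ],
)

```text
clock: 12.12
tool_pos: [543.3, -150.9, 66.4]
orientation: [[0.938, 0.345, -0.0], [0.345, -0.938, 0.0], [-0.0, -0.0, -1.0]]
force: [-0.1, 0.1, -0.1]
gripper_width: 0.001
grasp_force: 0.0
```

Request:
drive_tool(
  deltas=[
    [0, 0, 0, 0, 0, -0.1, 0],
    [0, 0, 0, 0, 0, -0.1, 0],
    [0, 0, 0, 0, 0, 0, 0],
    [0, 0, 0, 0, 0, 0, 0],
    [0, 0, 0, 0, 0, 0, 0],
  ],
)

```text
clock: 12.75
tool_pos: [543.3, -150.9, 64.4]
orientation: [[0.938, 0.346, 0.0], [0.346, -0.938, -0.0], [0.0, 0.0, -1.0]]
force: [-0.2, -0.8, 0.1]
gripper_width: 0.003
grasp_force: 0.0
```

Request:
drive_tool(
  deltas=[
    [0, 0, 0, 0, 0, -0.1, 0],
    [0, 0, 0, 0, 0, -0.1, 0],
    [0, 0, 0, 0, 0, 0, 0],
    [0, 0, 0, 0, 0, 0, 0],
    [0, 0, 0, 0, 0, 0, 0],
  ],
)

```text
clock: 13.38
tool_pos: [543.3, -150.9, 62.5]
orientation: [[0.938, 0.346, 0.0], [0.346, -0.938, -0.0], [0.0, 0.0, -1.0]]
force: [-0.4, -0.6, 0.9]
gripper_width: 0.005
grasp_force: 0.6
```

Request:
drive_tool(
  deltas=[
    [0, 0, 0, 0, 0, -0.1, 0],
    [0, 0, 0, 0, 0, -0.1, 0],
    [0, 0, 0, 0, 0, 0, 0],
    [0, 0, 0, 0, 0, 0, 0],
    [0, 0, 0, 0, 0, 0, 0],
  ],
)

```text
clock: 14.0
tool_pos: [543.3, -150.9, 60.5]
orientation: [[0.938, 0.346, 0.0], [0.346, -0.938, -0.0], [0.0, 0.0, -1.0]]
force: [-1.4, 0.6, 3.4]
gripper_width: 0.007
grasp_force: 1.6
```

Request:
drive_tool(
  deltas=[
    [0, 0, 0, 0, 0, -0.1, 0],
    [0, 0, 0, 0, 0, 0, 0],
    [0, 0, 0, 0, 0, 0, 0],
    [0, 0, 0, 0, 0, 0, 0],
    [0, 0, 0, 0, 0, 0, 0],
  ],
)

```text
clock: 14.62
tool_pos: [543.2, -150.9, 59.4]
orientation: [[0.938, 0.346, 0.0], [0.346, -0.938, -0.0], [0.0, 0.0, -1.0]]
force: [-0.4, -0.2, 2.8]
gripper_width: 0.002
grasp_force: 1.4
```

```bash
cat > lev.py <<'E'
from h import *
st=read_state();print(st['tool_pos'],st['force'],st['clock'])
b=grab_frame('scene');g=cv2.cvtColor(b['image'],cv2.COLOR_RGB2GRAY);print(g[232:252,212:240])
save(b,'last.png')
E
python3 lev.py
```

```text
[ 543.24234375 -150.94126077   59.38313457] [-0.41530147 -0.21307125  2.75363794] 14.625
[[112 119  95  68  72  68  63  63 120 180 198 198 199 198 199 200 200 200
  200 201 200 202 202 201 196 195 194 194]
 [119 121 115  83  64  62  65  76 160 193 199 199 198 199 199 200 200 200
  201 201 203 203 200 196 194 195 193 194]
 [112  99 113  95  64  61  63 106 177 199 198 200 199 200 201 200 200 201
  201 202 202 199 197 196 194 192 194 194]
 [103 102 110  90  64  63  71 165 202 206 197 197 200 200 200 201 201 202
  203 202 200 197 195 193 193 194 195 196]
 [ 95  87  87  72  62  63 103 191 213 212 207 206 208 203 202 201 202 202
  203 200 197 195 193 194 195 196 195 195]
 [ 81  64  60  60  70 103 169 206 215 215 214 215 213 196 187 191 199 203
  200 197 194 194 193 194 196 196 195 195]
 [ 70  59  59  68 156 188 206 214 214 214 203 194 202 170 135 143 191 209
  206 200 196 193 194 196 196 195 193 194]
 [ 61  57  62 102 191 214 215 214 214 210 183 157 166 132  75  70 173 209
  213 210 208 205 201 191 191 195 195 194]
 [ 60  57  69 164 206 214 213 215 214 199 166 149 126  87  71  68 128 180
 
[... 629 characters left out ...]
168 169 199 214 214 215 198 166 149 150 118  75  65  62  95 135 150 149
  147 156 193 212 193 158 177 185 171 186]
 [170 170 200 214 214 214 184 145 146 148 137 100  68  72 120 145 149 150
  150 175 205 210 172 163 182 151 118 147]
 [158 178 204 215 214 214 201 189 185 161 153 142 112 118 141 149 151 149
  156 194 213 193 156 188 200 166 126 162]
 [134 161 176 188 201 210 214 214 212 197 194 190 158 151 154 148 150 150
  175 205 214 179 165 203 215 200 190 194]
 [129 127 123 137 160 176 188 199 212 214 215 211 198 194 188 163 154 161
  193 212 203 169 189 212 215 215 214 194]
 [128 136 140 132 128 124 135 159 175 187 201 211 214 214 211 198 195 198
  207 215 181 167 203 215 215 215 214 183]]
```

Contact: 2.8 N, and the lever has moved to about upright (dark pixels now at col 226, rows 238-245). I'll press a little further.

Request:
drive_tool(
  deltas=[
    [0, 0, 0, 0, 0, -0.1, 0],
    [0, 0, 0, 0, 0, 0, 0],
    [0, 0, 0, 0, 0, 0, 0],
    [0, 0, 0, 0, 0, 0, 0],
    [0, 0, 0, 0, 0, 0, 0],
  ],
)

```text
clock: 15.3
tool_pos: [543.3, -150.9, 58.4]
orientation: [[0.938, 0.346, 0.0], [0.346, -0.938, -0.0], [0.0, 0.0, -1.0]]
force: [-1.1, 0.4, 2.5]
gripper_width: 0.002
grasp_force: 1.5
```

```bash
python3 lev.py | head -20
```

```text
[ 543.25899467 -150.91183444   58.41353375] [-1.10037492  0.39822653  2.48460272] 15.3
[[137 117  72  68  74  69  66  61 121 179 197 198 199 199 198 200 200 201
  200 201 201 201 203 200 196 195 193 193]
 [140 129  97  74  64  62  62  74 161 193 197 198 199 199 198 200 200 201
  201 202 204 203 200 198 194 194 193 194]
 [111 104 112  91  64  61  63 107 179 198 198 199 199 200 199 200 200 200
  200 202 202 200 195 195 193 193 193 195]
 [107  88 101  90  68  63  71 136 192 205 197 197 199 200 201 200 200 202
  203 203 200 196 195 194 194 193 195 196]
 [ 95  82  82  74  64  63 102 176 209 212 205 206 207 203 202 201 203 202
  202 200 197 194 194 194 195 196 195 195]
 [ 96  65  68  64  59  74 167 206 214 214 214 214 212 210 209 208 205 204
  199 196 194 195 193 195 196 196 195 194]
 [ 83  58  60  69 157 181 203 214 214 214 203 194 201 212 215 213 212 199
  200 201 195 194 195 196 196 195 194 194]
 [ 61  57  61 106 190 213 214 214 215 211 182 157 170 184 192 202 202 171
  164 185 200 205 202 191 191 195 194 194]
 [ 59  61  67 163 206 214 213 214 214 199 164 148 148 149 154 166 156 109
   84 134 195 214 210 202 201 198 194 193]
 [ 62  61 100 191 213 213 214 215 210 183 152 148 148 149 148 126  86  70
```

The lever is tripped (dark tip now at cols 229-230). The tip height is thus about TCP z + 9 mm. I'll lift 25 mm, move to the +x side of the lever and come down.

Request:
drive_tool(
  deltas=[
    [0, 0, 0, 0, 0, 1.0, 0],
    [0, 0, 0, 0, 0, 1.5, 0],
    [0, 0, 0, 1.9, 0.7, 0, 0],
    [0, 0, 0, 1.9, 0.7, 0, 0],
    [0, 0, 0, 1.9, 0.7, 0, 0],
  ],
)

```text
clock: 15.98
tool_pos: [601.8, -129.2, 83.1]
orientation: [[0.938, 0.346, -0.0], [0.346, -0.938, 0.0], [-0.0, -0.0, -1.0]]
force: [0.1, -0.9, -0.1]
gripper_width: 0.009
grasp_force: 0.0
```

Request:
drive_tool(
  deltas=[
    [0, 0, 0, 0, 0, 0, 0],
    [0, 0, 0, 0, 0, -1.0, 0],
    [0, 0, 0, 0, 0, -1.0, 0],
    [0, 0, 0, 0, 0, -0.4, 0],
    [0, 0, 0, 0, 0, 0, 0],
  ],
)

```text
clock: 16.6
tool_pos: [599.4, -130.0, 58.6]
orientation: [[0.939, 0.345, -0.001], [0.345, -0.939, 0.0], [-0.001, -0.001, -1.0]]
force: [-0.5, 0.3, -0.2]
gripper_width: 0.009
grasp_force: 0.0
```

Run:
```python
from h import *
st=read_state();p=np.array(st['tool_pos']);d=np.array([.9394,.3429]);q=p[:2]-[561.8,-144.3]
print(p,st['force'],st['clock'],'unit xy',q@d,q@[-d[1],d[0]])
b=grab_frame('scene');save(b,'r1.png')
cv2.imwrite('pics/c6.png',cv2.resize(cv2.imread('pics/r1.png')[200:275,180:280],(800,600),interpolation=cv2.INTER_CUBIC))
```

```text
[ 599.35345563 -129.96962367   58.61718496] [-0.50336973  0.27336054 -0.18444003] 16.6 unit xy 40.19160226165104 0.5848755938238703
```

View pics/c6.png

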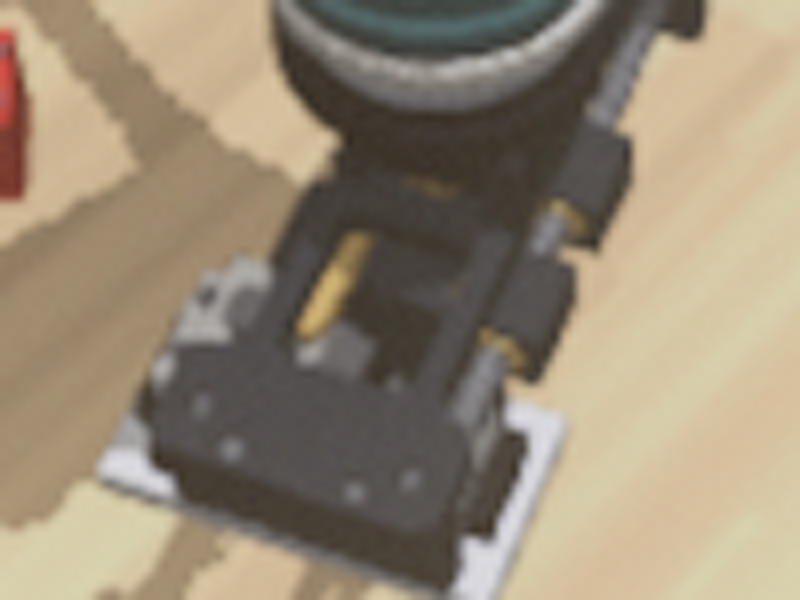

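The gripper hides the lever. The tool is at unit x +40, clear of it, with no contact. I'll push toward -x by about 17 mm.

Request:
drive_tool(
  deltas=[
    [0, 0, 0, -0.4, -0.15, 0, 0],
    [0, 0, 0, -0.4, -0.15, 0, 0],
    [0, 0, 0, -0.3, -0.1, 0, 0],
    [0, 0, 0, -0.2, -0.07, 0, 0],
    [0, 0, 0, 0, 0, 0, 0],
  ],
)

```text
clock: 17.27
tool_pos: [586.8, -134.7, 59.3]
orientation: [[0.938, 0.345, -0.001], [0.345, -0.938, 0.0], [-0.0, -0.0, -1.0]]
force: [-0.0, -0.1, 0.3]
gripper_width: 0.004
grasp_force: 0.0
```

Request:
drive_tool(
  deltas=[
    [0, 0, 0, -0.1, -0.04, 0, 0],
    [0, 0, 0, -0.1, -0.03, 0, 0],
    [0, 0, 0, -0.1, -0.04, 0, 0],
    [0, 0, 0, 0, 0, 0, 0],
    [0, 0, 0, 0, 0, 0, 0],
  ],
)

```text
clock: 17.9
tool_pos: [584.2, -135.7, 59.4]
orientation: [[0.938, 0.346, 0.0], [0.346, -0.938, -0.0], [0.0, 0.0, -1.0]]
force: [-0.1, -0.1, -0.4]
gripper_width: 0.008
grasp_force: 0.0
```

Run:
```python
from h import *
st=read_state();p=np.array(st['tool_pos']);d=np.array([.9394,.3429]);q=p[:2]-[561.8,-144.3]
print(p,st['force'],st['torque'],st['clock'],'unit xy',q@d,q@[-d[1],d[0]])
```

```text
[ 584.23883136 -135.74307692   59.41266934] [-0.12447355 -0.087274   -0.41538647] [-0.0016213  -0.01184979 -0.01993681] 17.9 unit xy 24.013207106834017 0.3440982634006087
```

Request:
drive_tool(
  deltas=[
    [0, 0, 0, -0.1, -0.04, 0, 0],
    [0, 0, 0, -0.05, -0.02, 0, 0],
    [0, 0, 0, 0, 0, 0, 0],
    [0, 0, 0, 0, 0, 0, 0],
    [0, 0, 0, 0, 0, 0, 0],
  ],
)

```text
clock: 18.52
tool_pos: [582.9, -136.3, 59.5]
orientation: [[0.938, 0.346, 0.0], [0.346, -0.938, -0.0], [0.0, 0.0, -1.0]]
force: [0.4, 0.0, 0.1]
gripper_width: 0.008
grasp_force: 0.5
```

Run:
```python
from h import *
for i in range(3):
  b=grab_frame('scene');a=read_state();print(np.round(a['force'],2),np.round(a['torque'],3))
for r in trace(b,'lever_tip')[:3]: print(r['p'],r['bbox'])
```

```text
[ 1.06 -0.26 -0.68] [ 0.043 -0.199  0.022]
[ 1.14  0.33 -0.97] [ 0.104 -0.176 -0.016]
[ 1.31  0.57 -0.68] [ 0.071 -0.167  0.005]
0.4 [161.3, 200.5, 2.8, 10.2]
```

Request:
drive_tool(
  deltas=[
    [0, 0, 0, -0.1, -0.04, 0, 0],
    [0, 0, 0, 0, 0, 0, 0],
    [0, 0, 0, 0, 0, 0, 0],
    [0, 0, 0, 0, 0, 0, 0],
    [0, 0, 0, 0, 0, 0, 0],
  ],
)

```text
clock: 19.35
tool_pos: [581.8, -136.7, 59.4]
orientation: [[0.938, 0.346, 0.0], [0.346, -0.938, -0.0], [0.0, 0.0, -1.0]]
force: [1.9, 0.0, 0.5]
gripper_width: 0.007
grasp_force: 0.8
```

Run:
```python
from h import *
for i in range(3):
  b=grab_frame('scene');a=read_state();print(np.round(a['force'],2),np.round(a['torque'],3),a['tool_pos'])
```

```text
[ 1.92  0.87 -0.17] [ 0.05  -0.344  0.024] [ 581.78862103 -136.75719099   59.42958229]
[ 1.84  0.41 -0.28] [ 0.09  -0.272 -0.041] [ 581.76804771 -136.75891957   59.42803382]
[ 2.2  -0.12  0.26] [ 0.08  -0.286  0.055] [ 581.792858   -136.74766914   59.44104175]
```

Request:
drive_tool(
  deltas=[
    [0, 0, 0, -0.1, -0.04, 0, 0],
    [0, 0, 0, 0, 0, 0, 0],
    [0, 0, 0, 0, 0, 0, 0],
    [0, 0, 0, 0, 0, 0, 0],
    [0, 0, 0, 0, 0, 0, 0],
  ],
)

```text
clock: 20.12
tool_pos: [580.8, -137.1, 59.5]
orientation: [[0.938, 0.346, 0.0], [0.346, -0.938, -0.0], [0.0, 0.0, -1.0]]
force: [3.1, -0.8, -0.5]
gripper_width: 0.007
grasp_force: 1.1
```

Run:
```python
from h import *
for i in range(3):
  b=grab_frame('scene');a=read_state();print(np.round(a['force'],2),np.round(a['torque'],3),a['tool_pos'])
```

```text
[2.17 0.62 0.75] [ 0.172 -0.325  0.078] [ 580.80203383 -137.12371984   59.4408059 ]
[3.61 1.12 0.06] [ 0.151 -0.329  0.036] [ 580.80304115 -137.13355111   59.4505647 ]
[ 2.28  0.54 -0.21] [ 0.131 -0.365  0.001] [ 580.78676721 -137.11649506   59.43651144]
```

Force is still rising. I'll back off and look.

Request:
drive_tool(
  deltas=[
    [0, 0, 0, 0.9, 0.33, 0, 0],
    [0, 0, 0, 0, 0, 1.5, 0],
    [0, 0, 0, 0, 0, 1.5, 0],
    [0, 0, 0, -2.5, -0.9, 0, 0],
    [0, 0, 0, -3.0, -1.1, 0, 0],
  ],
)

```text
clock: 20.9
tool_pos: [535.2, -154.2, 91.2]
orientation: [[0.938, 0.346, 0.002], [0.346, -0.938, -0.001], [0.002, 0.002, -1.0]]
force: [-0.3, -0.3, -0.3]
gripper_width: 0.006
grasp_force: 0.0
```

```bash
python3 lev.py
```

```text
[ 535.21464897 -154.2414763    91.24046347] [-0.27080881 -0.3105847  -0.31947415] 20.9
[[198 195 198 200 198 197 197 196 196 197 198 199 199 198 199 200 201 201
  201 200 201 202 204 201 197 196 195 194]
 [206 207 207 206 196 194 196 197 198 198 198 199 199 200 199 201 201 201
  201 202 203 204 201 198 195 194 195 195]
 [214 214 215 211 205 205 204 196 196 199 199 199 199 200 201 202 201 201
  202 203 203 201 198 195 194 195 195 197]
 [200 212 214 215 215 215 213 206 206 206 198 197 201 200 200 202 201 203
  203 202 201 198 196 193 195 195 196 196]
 [167 201 215 215 215 215 214 214 215 213 197 189 200 199 198 202 203 203
  202 200 198 195 194 194 195 198 197 195]
 [149 175 206 215 215 214 214 215 214 206 173 144 170 197 208 209 207 203
  200 197 196 195 195 196 197 197 195 195]
 [148 150 198 215 214 214 215 215 216 185 116  68 100 176 209 214 212 211
  205 200 196 195 196 195 197 195 194 195]
 [132 143 198 214 214 215 215 215 206 156  79  69  68 126 179 202 213 215
  214 210 208 206 202 197 196 195 194 195]
 [101 151 201 214 215 214 214 215 184 112  70  68  69  74 122 166 184 192
  2
[... 627 characters left out ...]
214 216 215 214 215 191 147 135 104  70  69  70  95 136 149 151 151 150
  157 194 212 195 161 166 178 173 185 208]
 [215 215 214 214 215 199 166 142 133 113 105  97 125 145 151 151 151 151
  176 206 216 182 165 171 142 119 146 191]
 [188 200 212 215 215 211 198 189 185 157 131 131 142 150 150 149 152 158
  194 214 200 167 188 200 183 161 164 170]
 [136 160 177 189 202 211 214 215 212 198 190 185 171 152 147 152 152 177
  206 214 183 168 203 215 210 188 192 171]
 [131 129 126 137 162 177 189 207 215 216 216 211 203 194 186 170 156 193
  212 200 166 190 213 215 215 206 194 162]
 [131 137 141 135 129 125 138 172 183 190 207 214 214 215 212 202 195 208
  216 177 164 203 216 216 215 215 182 138]]
```

The lever is back on (dark at cols 222-226, grey slot to its right, as at first). Next I'll open, centre over the unit and descend for the grasp.

Request:
drive_tool(
  deltas=[
    [0, 0, 0, 1.3, 0.5, 0, 7.5],
    [0, 0, 0, 1.35, 0.43, 0, 7.5],
    [0, 0, 0, 0, 0, 0, 7.5],
    [0, 0, 0, 0, 0, 0, 7.5],
    [0, 0, 0, 0, 0, 0, 7.5],
  ],
)

```text
clock: 21.58
tool_pos: [561.0, -144.3, 89.1]
orientation: [[0.938, 0.346, -0.001], [0.346, -0.938, 0.0], [-0.001, -0.0, -1.0]]
force: [-0.7, 0.3, -0.3]
gripper_width: 0.547
grasp_force: 0.0
```

Request:
drive_tool(
  deltas=[
    [0, 0, 0, 0, 0, -1.0, 7.5],
    [0, 0, 0, 0, 0, -1.0, 7.5],
    [0, 0, 0, 0, 0, -1.0, 7.5],
    [0, 0, 0, 0, 0, -0.5, 7.5],
    [0, 0, 0, 0, 0, 0, 7.5],
  ],
)

```text
clock: 22.2
tool_pos: [560.7, -144.4, 53.7]
orientation: [[0.938, 0.345, -0.001], [0.345, -0.938, 0.0], [-0.001, -0.001, -1.0]]
force: [-0.1, -0.2, 0.4]
gripper_width: 0.851
grasp_force: 0.0
```

Request:
drive_tool(
  deltas=[
    [0, 0, 0, 0, 0, -0.6, 7.5],
    [0, 0, 0, 0, 0, -0.6, 7.5],
    [0, 0, 0, 0, 0, -0.6, 7.5],
    [0, 0, 0, 0, 0, -0.4, 7.5],
    [0, 0, 0, 0, 0, 0, 7.5],
  ],
)

```text
clock: 22.82
tool_pos: [560.8, -144.4, 31.9]
orientation: [[0.938, 0.345, -0.001], [0.345, -0.938, 0.0], [-0.001, -0.001, -1.0]]
force: [-0.1, 0.7, -0.5]
gripper_width: 0.852
grasp_force: 0.0
```

Request:
drive_tool(
  deltas=[
    [0, 0, 0, 0, 0, -0.4, 7.5],
    [0, 0, 0, 0, 0, -0.4, 7.5],
    [0, 0, 0, 0, 0, -0.3, 7.5],
    [0, 0, 0, 0, 0, -0.2, 7.5],
    [0, 0, 0, 0, 0, 0, 7.5],
  ],
)

```text
clock: 23.45
tool_pos: [561.1, -144.5, 19.2]
orientation: [[0.938, 0.346, -0.0], [0.346, -0.938, 0.0], [-0.0, -0.0, -1.0]]
force: [-0.1, -0.2, 0.7]
gripper_width: 0.854
grasp_force: 0.0
```

Run:
```python
from h import *
b=grab_frame('scene');a=read_state();print(np.round(a['force'],2),np.round(a['torque'],3),a['tool_pos'],a['gripper_width'],a['clock'])
```

```text
[-0.57  0.18  0.17] [ 0.009 -0.004  0.003] [ 561.17355456 -144.49217556   19.32614106] 0.8497479503098646 23.5
```

Request:
drive_tool(
  deltas=[
    [0, 0, 0, 0, 0, 0, 3.0],
    [0, 0, 0, 0, 0, 0, 3.0],
    [0, 0, 0, 0, 0, 0, 3.0],
    [0, 0, 0, 0, 0, 0, 3.0],
    [0, 0, 0, 0, 0, 0, 3.0],
  ],
  squeeze=20,
)

```text
clock: 24.12
tool_pos: [561.2, -144.6, 19.4]
orientation: [[0.938, 0.346, 0.0], [0.346, -0.938, -0.0], [0.0, 0.0, -1.0]]
force: [-0.2, -0.2, 1.1]
gripper_width: 0.404
grasp_force: 20.0
```

Request:
drive_tool(
  deltas=[
    [0, 0, 0, 0, 0, 0, 3.0],
    [0, 0, 0, 0, 0, 0, 3.0],
    [0, 0, 0, 0, 0, 0, 3.0],
    [0, 0, 0, 0, 0, 0.2, 3.0],
    [0, 0, 0, 0, 0, 0.3, 3.0],
  ],
)

```text
clock: 24.75
tool_pos: [561.0, -144.2, 23.9]
orientation: [[0.938, 0.345, -0.0], [0.345, -0.938, 0.001], [-0.0, -0.001, -1.0]]
force: [1.8, 0.7, -4.6]
gripper_width: 0.407
grasp_force: 20.0
```

Gripped at 36 mm wide, and the weight is on the tool. Next I'll lift.

Request:
drive_tool(
  deltas=[
    [0, 0, 0, 0, 0, 0.7, 3.0],
    [0, 0, 0, 0, 0, 1.2, 3.0],
    [0, 0, 0, 0, 0, 1.2, 3.0],
    [0, 0, 0, 0, 0, 1.2, 3.0],
    [0, 0, 0, 0, 0, 1.2, 3.0],
  ],
  squeeze=25,
)

```text
clock: 25.38
tool_pos: [561.2, -144.6, 80.5]
orientation: [[0.938, 0.345, 0.0], [0.345, -0.938, -0.0], [0.0, 0.0, -1.0]]
force: [0.1, 0.0, -3.2]
gripper_width: 0.405
grasp_force: 25.0
```

Request:
drive_tool(
  deltas=[
    [0, 0, 0, 0, 0, 1.2, 3.0],
    [0, 0, 0, 0, 0, 1.2, 3.0],
    [0, 0, 0, 0, 0, 1.2, 3.0],
    [0, 0, 0, 0, 0, 1.2, 3.0],
    [0, 0, 0, 0, 0, 0.8, 3.0],
  ],
)

```text
clock: 26.0
tool_pos: [561.5, -144.6, 136.4]
orientation: [[0.938, 0.346, 0.001], [0.346, -0.938, -0.0], [0.001, 0.001, -1.0]]
force: [0.8, -0.2, -2.9]
gripper_width: 0.406
grasp_force: 25.0
```

Request:
drive_tool(
  deltas=[
    [0, 0, 0, 0, 0, 0.3, 3.0],
    [0, 0, 0, 0, 0, 0, 3.0],
    [0, 0, 0, 0, 0, 0, 3.0],
    [0, 0, 0, 0, 0, 0, 3.0],
    [0, 0, 0, 0, 0, 0, 3.0],
  ],
)

```text
clock: 26.62
tool_pos: [561.0, -144.5, 138.0]
orientation: [[0.938, 0.346, -0.001], [0.346, -0.938, 0.0], [-0.001, -0.0, -1.0]]
force: [0.9, 0.3, -3.1]
gripper_width: 0.407
grasp_force: 25.0
```

Run:
```python
from h import *
b=grab_frame('scene');a=read_state();print(np.round(a['force'],2),np.round(a['torque'],3),a['tool_pos'],a['gripper_width'],a['grasp_force'],a['clock'])
d=np.array([.938,.346])
for k in('rcd_center','lever_tip','button_top','cradle'):
  for r in trace(b,k)[:2]:
    ys,xs=np.nonzero(r['pixels']);print(k,r['p'],r['bbox'],xs.mean(),ys.mean())
c=np.array([561.,-144.4])
for n,(x,z) in dict(center=(0,156),btn=(-20,190),lev_on=(6,194),lev_off=(22,194),seatedc=(0,38)).items(): print(n,proj(b,[*(c+x*d),z]))
e=np.array([-.346,.938])
for x in(-42,42):
  for z in(130,170): print('near edge',x,z,proj(b,[*(c+x*d-18*e),z]))
```

```text
[ 0.21 -0.22 -2.79] [ 0.051  0.01  -0.063] [ 561.07376527 -144.45826441  138.12967605] 0.4048641009508138 24.98442454263568 26.675
rcd_center 0.98 [147.7, 198.2, 32.9, 26.6] 160.01944444444445 211.61805555555554
rcd_center 0.83 [201.2, 197.8, 38.8, 38.3] 227.48761904761903 220.42095238095237
lever_tip 0.22 [203.2, 196.1, 36.9, 39.7] 228.42592592592592 220.940329218107
cradle 0.79 [100.1, 248.0, 57.5, 52.9] 128.36012658227847 274.03987341772154
cradle 0.67 [192.4, 243.5, 58.3, 30.5] 222.04849884526558 256.73056197074675
center [215.81380517 217.47564822]
btn [204.57665634 203.795875  ]
lev_on [217.27992338 206.58099504]
lev_off [225.33636634 209.13010882]
seatedc [219.85081376 248.65375026]
near edge -42 130 [193.43591804 225.76778351]
near edge -42 170 [190.85821418 213.98941534]
near edge 42 130 [233.0052128  238.98257156]
near edge 42 170 [232.18176509 227.49321619]
```

Run:
```python
from h import *
b=grab_frame('scene');r=trace(b,'rcd_center')[1];m=r['pixels'];print(r['bbox'])
xs=np.arange(204,240);lo=[np.nonzero(m[:,x])[0].max() if m[:,x].any() else -1 for x in xs];print(list(zip(xs.tolist(),map(int,lo))))
g=cv2.cvtColor(b['image'],cv2.COLOR_RGB2GRAY)[200:242:2,208:244:2];print(g)
```

```text
[303.1, 215.2, 28.3, 28.4]
[(204, -1), (205, -1), (206, -1), (207, -1), (208, -1), (209, -1), (210, -1), (211, -1), (212, -1), (213, -1), (214, -1), (215, -1), (216, -1), (217, -1), (218, -1), (219, -1), (220, -1), (221, -1), (222, -1), (223, -1), (224, -1), (225, -1), (226, -1), (227, -1), (228, -1), (229, -1), (230, -1), (231, -1), (232, -1), (233, -1), (234, -1), (235, -1), (236, -1), (237, -1), (238, -1), (239, -1)]
[[167 168 150  75  77  67  59  91 129  95 172 196 196 194 190 191  75  70]
 [142 168 144  78  74  61  64 120 117  75 169 195 194 190 193 179  71  71]
 [ 73  85  88  76  63  59  92 129 106 135 169 192 189 194 197 157  70  73]
 [ 78  76  78  73  59  71 104 119 127 209 216 210 205 197 184 120  65  71]
 [ 79  78  76  63  69  80  78  81  99 145 159 198 217 181 168 111  66  65]
 [ 79  77  72  61  74  79  80  81  68 136 147 199 201 161 199 122  67  66]
 [ 78  76  62  68  80  80  79  78  66 133 154 217 161 205 216 199  92  70]
 [ 76  69  62  77  78  80  82  69  60 128 200 203 165 177 142 203 168 131]
 [ 77  62  67  76  81  79  77  64  68 175 217 163 204 174 174 150 186 199]
 
[... 199 characters left out ...]
117 190 133 133 188 202]
 [ 77  79  73  68  71  79  74 134 145 142 204 206 190 161 133 132 185 204]
 [ 80  78  64  60  64 127 124 127 126 130 176 194 211 132 133 139 202 202]
 [ 79  73  62  61  62 123 126 126 127 129 127 128 136 134 132 182 201 196]
 [ 80  62  61  60  82 128 129 127 129 128 128 128 136 132 140 197 197 196]
 [ 69  62  90  67 109 127 125 128 129 130 129 130 136 134 177 196 196 198]
 [ 62  62 100 145 144 141 179 151 128 130 130 129 135 139 194 197 199 198]
 [ 67  63  89 145 145 185 201 202 199 181 153 128 131 169 197 199 197 197]
 [ 61  62  66 146 147 202 202 203 203 205 203 194 177 193 199 197 197 194]
 [ 62  65  75 181 200 200 203 204 206 204 199 197 198 199 197 196 195 191]]
```

The bottom edge slope of 0.33 matches level. Its corner at (232,238) matches an underside at 130 mm, and the slot still shows grey at the lever's off side, so the lever is on. I'll hand it in.

```bash
python3 -c "
from bench import *
print(hand_in())"
```

```text
the job is handed in; nothing more can be done
None
```

I tripped the breaker with its test button, pushed the lever back to on, and handed the job in with the unit gripped level about 13 cm above its cradle and the lever still on; hand-in returned no verdict.

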